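Clamp a dopped cabochon in the hand press and hold it

TASK

Take the dop stick that carries the carnelian stone out of the ceramic dish and drop it end-down, stone up, all the way into the hole of the walnut block on the hand press, and let go of it. Then bring the press handle down past its first two clicks to the third click and no farther, so that the ram's rubber nose clamps the stick; the handle springs back if released, so finish while still holding it at the third click. Leave the bare stick and the other things alone.

Things in the scene. Friction and masses are not known exactly. Their poses are not given: they have to be found in the camera images.
- press: Fixed black cast iron hand press, bed 110 x 250 x 14 mm. Origin on the shelf under its upright (70 x 70 mm, 130 mm high; a detent housing on its +x side reaches 173 mm). Its x axis is parallel to the handle's pivot; along its y axis the walnut block stands 130 mm to -y and the handle reaches to +y. Placed and turned differently each time.
- press_hole (a point): Centre of the mouth of the hole in the press's walnut holding block (60 x 60 mm, top 60 mm above the shelf). Round vertical hole, 15.6 mm wide, 2 mm chamfer, 45 mm deep. The ram's nose points at it from press +y and reaches 21 mm above the block's top: keep fingers higher than that.
- press_hub (a point): Point on the handle's pivot axis, 100 mm above the shelf, straight above the press origin. The handle turns about the press's x axis through it.
- handle_grip (a point): Middle of the bent steel handle's grip, on the bar's centre line: level round bar 14 mm thick, 98 mm long, parallel to press x. At joint q it is 100 mm to press -x of the hub, 160*cos(0.75-q) mm to press +y and 160*sin(0.75-q) mm above it. The arm to the pivot joins the grip's +x end, 48 mm away. Pinch it from above (it turns in the fingers) or push it down.
- handle (a joint): Handle angle, rad: 0 up (rest), grows as the grip goes down. Clicks (notches) at 0.28, 0.56 and 0.84; ridges at 0.14, 0.42, 0.70 and, past the third click, 0.98; stop 1.10. Takes about 5 N at the grip at first, 10 to 11 N at the third click, 2 N more climbing each ridge. Let go, it springs back to 0. The ridges show on the rim of the 92 mm index plate on the press's +x side.
- dop_stick: Loose aluminium dop stick, round, 14 mm thick, 132 mm long with a chamfered foot, and on its top end a domed carnelian cabochon 14 mm wide, 8 mm high: 140 mm in all, about 45 g. Origin at the centre of its foot, z axis along the stick towards the stone. Starts standing loosely in one of the dish's two sockets, foot 6 mm above the shelf.
- bare_stick: A like stick without a stone and shorter (100 mm), standing in the other socket; leave it there.
- dish: Fixed grey ceramic dop dish, 150 x 64 x 30 mm, origin under its centre. Two sockets 17 mm wide and 24 mm deep, 42 mm to either side of its centre along its x axis.
- bezel_cup: Loose pewter bezel cup, 44 mm wide, 20 mm high, origin under its centre; leave alone.
- cabochon: Loose carnelian cabochon, 40 mm wide, 13 mm high, origin under its centre; leave alone.
- polish_jar: Jar of polish, 56 mm wide, 60 mm high, origin under its centre; leave alone.
- nose: Rubber nose of the press's ram, 14 mm thick, level, 74 mm above the shelf. Origin at the centre of its end face, 19.5 mm from the hole's axis while the handle is up. It advances 25 mm per rad of the handle, meets a stick in the hole at about 0.5 rad and then yields on a spring, pushing with about 4 N at the third click.

How it is judged:
By the outcome, as a careful person would: the job done as asked, in the order asked, and still so for the second after the job is handed in, while the arm keeps its last pose, push and grip.
It also fails if it takes over 70 s, if anything falls off the work surface, if the arm or the gripper's body presses on something with over 40 N, if the wrist force passes 120 N, or if a joint passes its speed limit or range.

ROBOT

A 7-joint arm with a two-finger parallel gripper is mounted at the origin on the work surface. World frame = base frame: x ahead of the robot, y to its left, z up, the work surface at z = 0. Lengths are in m, angles in rad, forces in N, time in s.
With the tool pointing down it reaches from about 0.375 to 0.925 m from the base axis. Payload 3.1 kg.
Tool frame: the origin (TCP) lies on the centre line of the jaws, within the pads' length; the fingertips stand 25 mm ahead of it and the grasp point (between the pads) lies 6 mm ahead of it; z points along the fingers, y is the direction in which the jaws open and shut (so a half turn about z gives the same grasp; the last joint's range is limited). The gripper opens to 85 mm and grips with 20 to 120 N. Pads are 22 mm wide; open, the fingers measure 114 mm over their backs; the gripper's body (76 mm by 85 mm) begins 54 mm behind the grasp point. The pads swing forward as they close: fully open they stand 13 mm farther back than shut.
Start: joints at [-1.39, 0.383, 0.044, 1.598, -0.018, 1.161, -0.05], TCP at [0.179, 0.625, 0.256] pointing down, gripper open.
Joint ranges: [-2.61, 2.61], [-0.41, 2.15], [-1.48, 1.57], [0, 2.5], [-1.57, 4.71], [0.05, 1.97], [-2.85, 2.85]. Speed limits (rad/s): [2.79, 2.79, 3.14, 3.14, 3.14, 3.14, 3.14].

INTERFACE

Orientations are given as a rotation vector (axis times angle).
In Python, from station import r gives the robot as it stands.
- The arm moves only by the tool step_arm, never from a script. Its argument "rows" is a list of rows, each an object with "translation": the shift along the tool's x, y, z as a fraction of full scale, a list of three; "delta_rot": the turn, a rotation vector about the tool's x, y, z as a fraction of full scale, a list of three; "fingers": the opening, from 0 (shut) to 1 (fully open). A call has 1 to 8 rows; each row shifts and turns the commanded pose from where the row before left it, along the tool's axes as they then stand; what a row does not reach is not made up. Full scale, the value 1, is 0.025 m for a shift and 4 degrees for a turn. A row lasts 1/12 s, in which the tool goes at most 41.7 mm and 7.16 degrees, less where a joint would pass 70% of its speed; a pose out of reach is approached as far as the arm can. A call with a number of a shift or a turn outside -1 to 1 is refused whole. A call with a gripper value outside its range is refused whole. The fingers move at their own pace and stop on an object; the grip force is fixed at half the most. Time passes only in rows, so rows that do not move let the fingers close. It gives the time, the measured TCP pose, the force and the opening at its end, in the units of the state.
- r.observe(): the state, without advancing time (a new reading comes with each control period).
- r.grab_frame(name): name is "scene" or "top"; returns a dict with "image" (420x560x3 uint8, blue, green, red), "depth" (420x560 float32, m along the optical axis (not along the pixel's ray), 0 where there is no reading), "fx", "fy", "cx", "cy" (pixels), "distortion" ([k1, k2, p1, p2, k3] as OpenCV has them; the pictures are not rectified), "xyz" and "rotation" of the camera in the world. Camera axes: x right, y down, z forward; pixel columns grow to the right and rows downward; lengths in m; the calibration is good to about 2 mm. A picture is of the moment at which its call begins.
- r.finish_job(): hands the job in, once; it reports no verdict.
The state is a dict: "clock": time; "q": joint angles; "qvel": joint speeds; "tau": joint torques, N m; "ee_pos": TCP position; "tcp_rot": TCP orientation; "wrist_force": force on the tool from outside, world axes, zero at the start; "moment": the same for the moment, N m; "width": finger opening in m.
Only numpy, scipy, OpenCV 4.12 (cv2) and the standard library are available. Lean on these libraries where they do the work, as an engineer would, in place of code of your own. Each camera call takes 0.05 s, during which the arm holds its last target.

## Working session

There is one attempt and no reset: what is moved stays moved. The work goes in short steps, Python scripts to look and compute and a tool call to move; the robot and the scene stay as the last step left them, time stands still between calls to the robot, and variables do not carry over. Pictures are saved under pics/ and viewed, and the job is handed in when it is done.

Besides the shell and the picture viewer there is one more tool, called after ">>>" as name(argument=value, ...) on one line, values as JSON. step_arm: Moves the arm, as the interface text tells. Its arguments: {"type":"object","properties":{"rows":{"type":"array"}},"required":["rows"]}

```bash
ls; mkdir -p pics; python3 - <<'E'
from station import r
import cv2,pickle
print(r.observe())
for n in("scene","top"):
    f=r.grab_frame(n); cv2.imwrite(f"pics/{n}0.png",f["image"]); pickle.dump(f,open(f"{n}0.pkl","wb"))
    print({k:f[k] for k in f if k not in("image","depth")})
E
```

```text
pics
{'clock': 0.0, 'q': array([-1.38980314,  0.38382675,  0.043843  ,  1.59963003, -0.01791813,
        1.16119157, -0.04990031]), 'qvel': array([ 0.00040094,  0.00077298,  0.00071838,  0.00010235, -0.00125189,
        0.00158667,  0.00045788]), 'tau': array([ 2.89233885e-04, -4.33477271e+01,  1.02469873e+00, -2.49508810e+01,
        1.05973912e-02,  1.15384432e-02, -1.22228448e-05]), 'ee_pos': array([0.17863362, 0.62403418, 0.25486657]), 'tcp_rot': array([-0.4363787 , -3.11089139,  0.00416564]), 'wrist_force': array([ 0.96978737, -0.08727737, -0.11300318]), 'moment': array([-0.03418925, -0.00134069, -0.00937871]), 'width': 0.08519362435017534}
{'fx': 383.3771189540212, 'fy': 383.3771189540212, 'cx': 270.2134765411464, 'cy': 214.5278214809123, 'distortion': array([-0.09528703,  0.        ,  0.        ,  0.        ,  0.        ]), 'xyz': array([1.31513906, 0.03321737, 0.6577545 ]), 'rotation': array([-1.62427901, -1.62919503,  0.86089689])}
{'fx': 499.2710392534147, 'fy': 499.2710392534147, 'cx': 276.23673925705054, 'cy': 216.61259665597547, 'distortion': array([-0.02599559,  0.        ,  0.        ,  0.        ,  0.        ]), 'xyz': array([0.38139921, 0.0162206 , 1.39042966]), 'rotation': array([-2.11189599,  2.1398835 , -0.18087534])}
```

View pics/scene0.png

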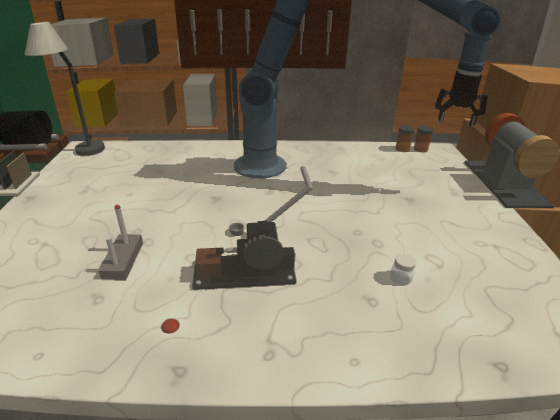

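View pics/top0.png

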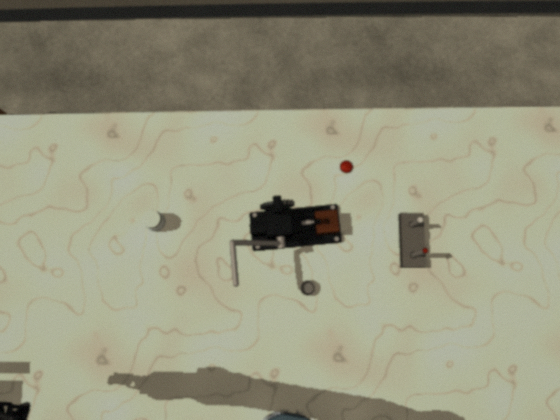

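The scene view shows the dish at about (122,257) with the red-tipped stick at (117,206), the press at (245,265), and the grip at (306,178). The top view shows the stone at (424,250), the walnut block at (327,219), and the grip from (234,243) to (236,284). Next I measure.

```bash
cat > h.py <<'E'
import numpy as np,cv2,pickle
from scipy.spatial.transform import Rotation as R
def K(f): return np.array([[f['fx'],0,f['cx']],[0,f['fy'],f['cy']],[0,0,1]])
def rays(f,uv):
    uv=np.asarray(uv,float).reshape(-1,1,2)
    p=cv2.undistortPoints(uv,K(f),f['distortion']).reshape(-1,2)
    return np.c_[p,np.ones(len(p))]@R.from_rotvec(f['rotation']).as_matrix().T
def atz(f,uv,z):
    d=rays(f,uv); return f['xyz']+d*((z-f['xyz'][2])/d[:,2])[:,None]
def cloud(f):
    h,w=f['depth'].shape
    u,v=np.meshgrid(np.arange(w),np.arange(h))
    d=rays(f,np.c_[u.ravel(),v.ravel()])
    P=f['xyz']+d*f['depth'].reshape(-1,1)
    P[f['depth'].ravel()<=0]=np.nan
    return P.reshape(h,w,3)
def proj(f,P):
    Rm=R.from_rotvec(f['rotation']).as_matrix()
    c=(np.asarray(P,float).reshape(-1,3)-f['xyz'])@Rm
    return cv2.projectPoints(c.reshape(-1,1,3),np.zeros(3),np.zeros(3),K(f),f['distortion'])[0].reshape(-1,2)
def load(n): return pickle.load(open(n+".pkl","rb"))
E
python3 - <<'E'
from h import *
f=load("top0"); c=f["image"][190:300,215:445]; cv2.imwrite("pics/t1.png",cv2.resize(c,None,fx=3.4,fy=3.4,interpolation=cv2.INTER_CUBIC))
f2=load("scene0"); c=f2["image"][160:295,95:320]; cv2.imwrite("pics/s1.png",cv2.resize(c,None,fx=3.5,fy=3.5,interpolation=cv2.INTER_CUBIC))
P=cloud(f); print(P[300,300],P[243,250],P[219,327],P[249,424],P[240,410],P[284,236],P[270,235])
P2=cloud(f2);print(P2[350,300],P2[206,117],P2[178,306])
E
```

```text
[ 0.39589782 -0.0382052  -0.00069229] [0.5326073  0.08790812 0.18231983] [ 0.6127585  -0.11458651  0.04625707] [ 0.5159051  -0.34507207  0.14717042] [ 0.55361881 -0.34158017  0.0323738 ] [0.4323145  0.11878581 0.21811597] [0.46501008 0.1212929  0.21674582]
[0.82952887 0.10007947 0.00192895] [ 0.51690935 -0.34514975  0.14615548] [0.49716648 0.12478065 0.21704472]
```

View pics/t1.png

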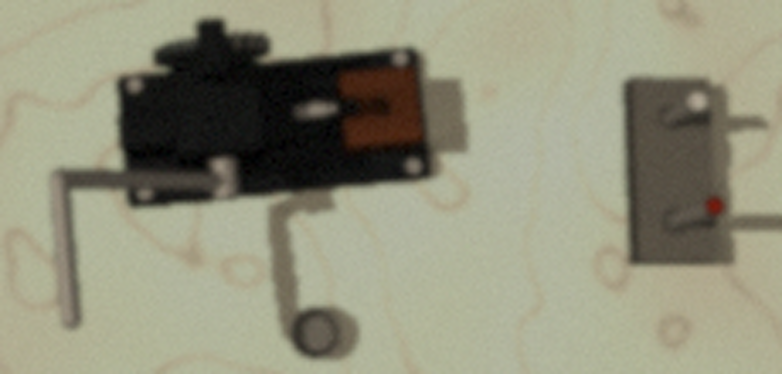

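View pics/s1.png

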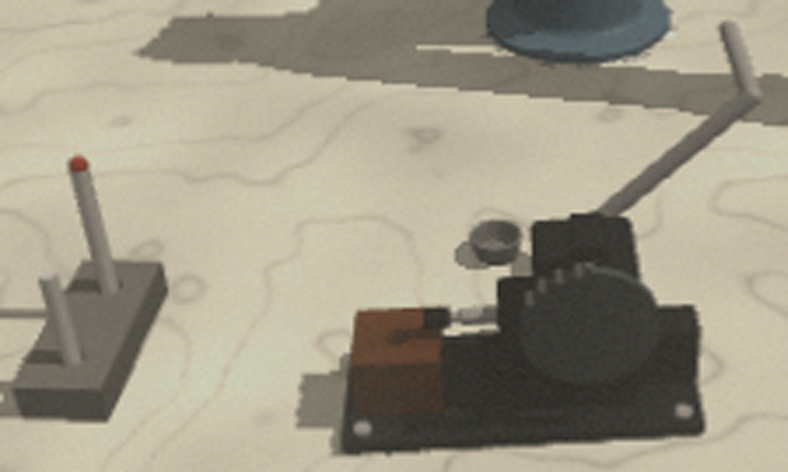

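```bash
python3 - <<'E'
from h import *
f=load("top0");f2=load("scene0")
def z(f,x0,x1,y0,y1,s,n,gain):
    c=f["image"][y0:y1,x0:x1]; cv2.imwrite(n,np.clip(cv2.resize(c,None,fx=s,fy=s,interpolation=cv2.INTER_CUBIC).astype(float)*gain,0,255).astype(np.uint8))
z(f,243,351,190,262,7,"pics/t2.png",2.2)
z(f2,185,305,210,295,6.5,"pics/s2.png",2)
z(f,390,450,205,275,8,"pics/t3.png",1.2)
z(f2,95,155,195,285,6,"pics/s3.png",1.2)
E
```

```text
(no output)
```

View pics/t2.png

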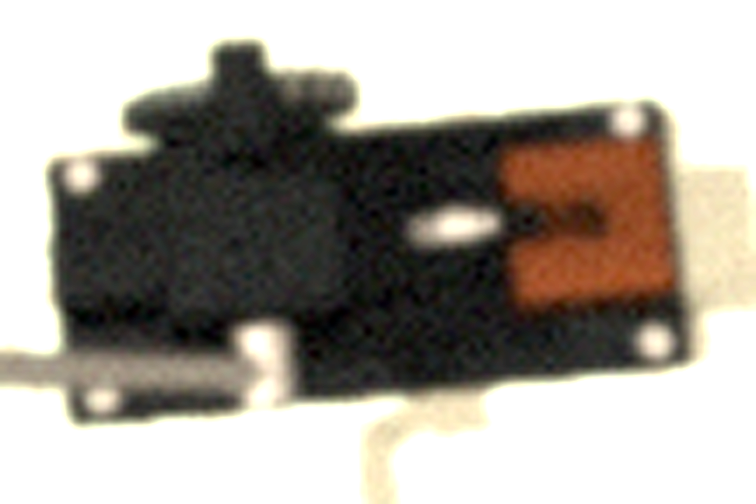

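View pics/s2.png

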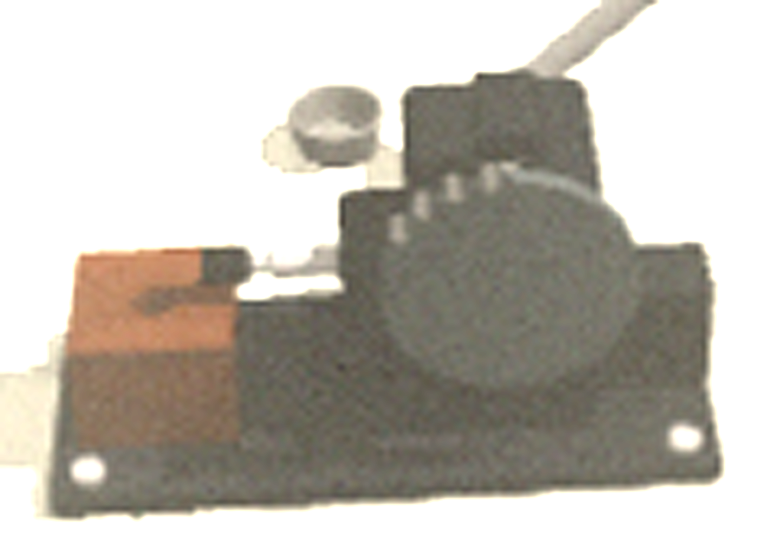

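View pics/t3.png

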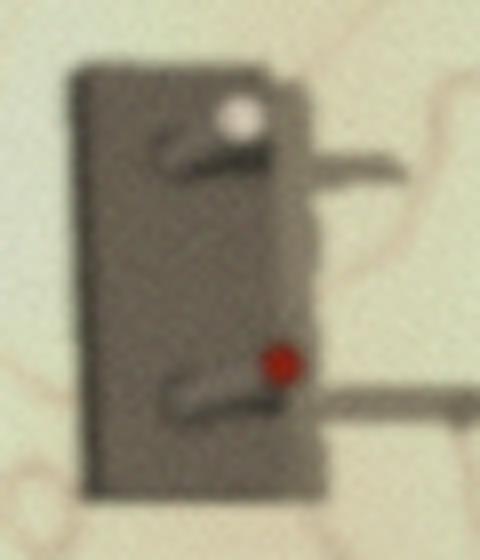

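View pics/s3.png

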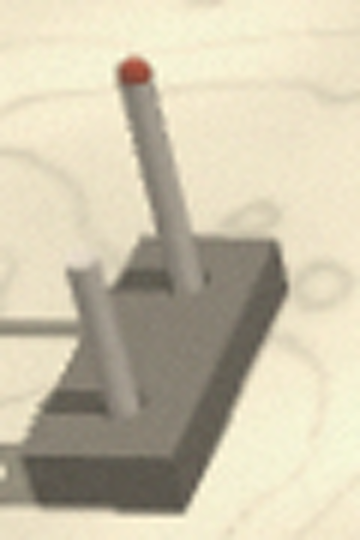

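```bash
cat >> h.py <<'E'
def px(pts,s,ox,oy): return (np.asarray(pts,float)+.5)/s-.5+np.array([ox,oy])
E
python3 - <<'E'
from h import *
from scipy.optimize import least_squares
f=load("top0");f2=load("scene0")
A=px([(500,150),(658,138),(674,290),(516,306)],7,243,190)
B=px([(50,158),(661,101),(693,363),(75,422)],7,243,190)
C=px([(70,353),(238,347),(80,256)],6.5,185,210)
# press-frame corners: top image left=+y, up=+x
blk=np.array([(30,-100,60),(30,-160,60),(-30,-160,60),(-30,-100,60)])/1e3
blks=np.array([(30,-160,60),(30,-100,60),(-30,-160,60)])/1e3
def W(p,th,P): 
    return np.asarray(P)@R.from_euler('z',th).as_matrix().T+np.r_[p,0]
def res(x,full=False):
    bed=np.array([(55,125,14),(55,-125,14),(-55,-125,14),(-55,125,14)])/1e3+[0,x[3],0]
    a=proj(f,W(x[:2],x[2],blk))-A; b=proj(f,W(x[:2],x[2],bed))-B; c=proj(f2,W(x[:2],x[2],blks))-C
    if full: print(a.round(1),b.round(1),c.round(1))
    return np.r_[a.ravel(),b.ravel(),c.ravel()]
s=least_squares(res,[.62,.02,0,-.03]); print(s.x); res(s.x,True)
x=s.x
print("hole",W(x[:2],x[2],[[0,-.13,.06]]))
g=np.array([[-.1,.16*np.cos(.75),.1+.16*np.sin(.75)]]); print("grip",W(x[:2],x[2],g))
np.save("press.npy",x)
P=cloud(f);P2=cloud(f2)
# block top from clouds by colour
for n,ff,PP in(("top",f,P),("scene",f2,P2)):
    im=ff["image"].astype(int); m=(im[...,2]>im[...,0]*2)&(abs(PP[...,2]-.06)<.004)
    q=PP[m]; q=q[(abs(q[:,0]-.61)<.06)&(abs(q[:,1]+.11)<.07)]
    if len(q): print(n,len(q),cv2.minAreaRect((q[:,:2]*1000).astype(np.float32)),np.median(q[:,2]))
# stone
for n,ff,PP in(("top",f,P),("scene",f2,P2)):
    im=ff["image"].astype(int); m=(im[...,2]>im[...,0]*2)&(im[...,2]>im[...,1]*2)&(PP[...,2]>.11)
    ys,xs=np.nonzero(m); uv=[xs.mean(),ys.mean()]; print(n,len(xs),uv,"z136",atz(ff,[uv],.142),np.nanmean(PP[m],0))
    # grip
    m=(PP[...,2]>.203)&(PP[...,2]<.225)&(PP[...,0]>.38)&(PP[...,0]<.55)&(abs(PP[...,1]-.12)<.03)
    q=PP[m];print("grip",len(q),q.min(0),q.max(0),np.median(q,0))
    # dish top
    m=(abs(PP[...,2]-.03)<.004)&(abs(PP[...,0]-.55)<.1)&(abs(PP[...,1]+.34)<.08)
    q=PP[m];print("dish",len(q),cv2.minAreaRect((q[:,:2]*1000).astype(np.float32)))
E
```

```text
[ 0.59343688  0.01926504  0.08182671 -0.04848399]
[[-0.3  0.5]
 [-0.8  0.1]
 [-0.6  0.2]
 [-0.2  0. ]] [[-0.6 -0.4]
 [ 0.7 -0.6]
 [ 0.7  0.6]
 [-0.8  0.8]] [[-0.6  0.9]
 [-0.8  0.7]
 [-0.2 -0.2]]
hole [[ 0.60406248 -0.11029998  0.06      ]]
grip [[0.48420268 0.12777001 0.2090622 ]]
top 370 ((605.4033813476562, -112.70201110839844), (60.54240798950195, 60.17694091796875), 4.849420547485352) 0.06059997060069555
scene 7 ((600.0698852539062, -106.9907455444336), (48.131195068359375, 18.299625396728516), 3.7170004844665527) 0.06157176219473359
top 21 [np.float64(332.04761904761904), np.float64(278.4761904761905)] z136 [[ 0.44616608 -0.11331235  0.142     ]] [ 0.45536158 -0.13782019  0.18021277]
grip 288 [0.42792695 0.11058864 0.20310658] [0.5376274  0.13380326 0.22329391] [0.48512606 0.12359537 0.21526117]
dish 891 ((555.6973876953125, -349.2723083496094), (63.27984619140625, 147.3390350341797), 88.51020812988281)
scene 522 [np.float64(246.81034482758622), np.float64(29.371647509578544)] z136 [[-2.59740998 -0.17748593  0.142     ]] [-0.80888525 -0.08532107  0.38411233]
grip 161 [0.43163238 0.11058979 0.20328588] [0.54033666 0.13630188 0.21911714] [0.50534605 0.1247864  0.21578421]
dish 828 ((555.2857055664062, -348.3056945800781), (67.68006896972656, 154.99806213378906), 88.6749496459961)
```

>>> step_arm(rows=[{"translation":[0,0,-0.3],"delta_rot":[0,0,1],"fingers":1},{"translation":[0,0,-0.3],"delta_rot":[0,0,1],"fingers":1},{"translation":[0,0,-0.3],"delta_rot":[0,0,1],"fingers":1},{"translation":[0,0,-0.3],"delta_rot":[0,0,1],"fingers":1},{"translation":[0,0,-0.3],"delta_rot":[0,0,1],"fingers":1},{"translation":[0,0,-0.3],"delta_rot":[0,0,1],"fingers":1},{"translation":[0,0,0],"delta_rot":[0,0,1],"fingers":1},{"translation":[0,0,0],"delta_rot":[0,0,1],"fingers":1}])

```text
clock: 0.77
ee_pos: [0.1789, 0.6249, 0.3014]
tcp_rot: [-1.282, -2.868, -0.0]
wrist_force: [0.2, 0.1, 0.3]
width: 0.0854
```

>>> step_arm(rows=[{"translation":[0,0,0],"delta_rot":[0,0,1],"fingers":1},{"translation":[0,0,0],"delta_rot":[0,0,1],"fingers":1},{"translation":[0,0,0],"delta_rot":[0,0,1],"fingers":1},{"translation":[0,0,0],"delta_rot":[0,0,1],"fingers":1},{"translation":[0,0,0],"delta_rot":[0,0,1],"fingers":1},{"translation":[0,0,0],"delta_rot":[0,0,1],"fingers":1},{"translation":[0,0,0],"delta_rot":[0,0,1],"fingers":1},{"translation":[0,0,0],"delta_rot":[0,0,1],"fingers":1}])

```text
clock: 1.43
ee_pos: [0.1786, 0.6245, 0.3004]
tcp_rot: [2.022, 2.403, -0.002]
wrist_force: [0.8, -0.3, -0.1]
width: 0.0852
```

>>> step_arm(rows=[{"translation":[0,0,0],"delta_rot":[0,0,1],"fingers":1},{"translation":[0,0,0],"delta_rot":[0,0,0.3],"fingers":1},{"translation":[0,0,0],"delta_rot":[0,0,0],"fingers":1}])

```text
clock: 1.68
ee_pos: [0.1787, 0.6246, 0.3006]
tcp_rot: [2.125, 2.313, -0.002]
wrist_force: [-0.7, 0.3, -0.4]
width: 0.0854
```

```bash
cat >> h.py <<'E'
def st():
    from station import r
    o=r.observe(); M=R.from_rotvec(o['tcp_rot']).as_matrix()
    return o,M
def show():
    o,M=st(); print("t",round(o['clock'],2),"p",o['ee_pos'].round(4),"yaw(y)",np.degrees(np.arctan2(M[1,1],M[0,1])).round(2),"z",M[:,2].round(4),"q",o['q'].round(2),"F",o['wrist_force'].round(1),"w",round(o['width'],4))
def units(target):
    o,M=st(); print("units",((np.asarray(target)-o['ee_pos'])@M/.025).round(2))
E
python3 -c "
from h import *
show(); units([.5,.15,.3])"
```

```text
t 1.68 p [0.1787 0.6246 0.3006] yaw(y) 4.87 z [-2.0e-04 -1.3e-03 -1.0e+00] q [-1.54  0.35  0.24  1.56 -0.09  1.24 -1.21] F [-0.7  0.3 -0.4] w 0.0854
units [-20.    11.2    0.05]
```

>>> step_arm(rows=[{"translation":[-1,0.56,0],"delta_rot":[0,0,0],"fingers":1},{"translation":[-1,0.56,0],"delta_rot":[0,0,0],"fingers":1},{"translation":[-1,0.56,0],"delta_rot":[0,0,0],"fingers":1},{"translation":[-1,0.56,0],"delta_rot":[0,0,0],"fingers":1},{"translation":[-1,0.56,0],"delta_rot":[0,0,0],"fingers":1},{"translation":[-1,0.56,0],"delta_rot":[0,0,0],"fingers":1},{"translation":[-1,0.56,0],"delta_rot":[0,0,0],"fingers":1},{"translation":[-1,0.56,0],"delta_rot":[0,0,0],"fingers":1}])

```text
clock: 2.35
ee_pos: [0.3079, 0.4336, 0.3012]
tcp_rot: [-2.124, -2.315, 0.0]
wrist_force: [0.7, -0.1, 0.2]
width: 0.0855
```

>>> step_arm(rows=[{"translation":[-1,0.56,0],"delta_rot":[0,0,0],"fingers":1},{"translation":[-1,0.56,0],"delta_rot":[0,0,0],"fingers":1},{"translation":[-1,0.56,0],"delta_rot":[0,0,0],"fingers":1},{"translation":[-1,0.56,0],"delta_rot":[0,0,0],"fingers":1},{"translation":[-1,0.56,0],"delta_rot":[0,0,0],"fingers":1},{"translation":[-1,0.56,0],"delta_rot":[0,0,0],"fingers":1},{"translation":[-1,0.56,0],"delta_rot":[0,0,0],"fingers":1},{"translation":[-1,0.56,0],"delta_rot":[0,0,0],"fingers":1}])

```text
clock: 3.02
ee_pos: [0.4362, 0.2438, 0.3013]
tcp_rot: [-2.124, -2.315, -0.0]
wrist_force: [-0.3, 0.3, 0.8]
width: 0.0851
```

```bash
python3 -c "
from h import *
show(); units([.515,-.25,.3])
f=load('top0');f2=load('scene0')
for n,ff in(('top',f),('scene',f2)):
    P=cloud(ff);im=ff['image'].astype(int)
    m=(im[...,2]>im[...,0]*1.8)&(im[...,2]>im[...,1]*1.8)&(abs(P[...,0]-.515)<.04)&(abs(P[...,1]+.346)<.04)
    ys,xs=np.nonzero(m);print(n,len(xs),xs.mean(),ys.mean(),atz(ff,[[xs.mean(),ys.mean()]],.142),np.mean(P[m],0))
"
```

```text
t 3.02 p [0.4362 0.2438 0.3013] yaw(y) 4.92 z [-0.e+00  4.e-04 -1.e+00] q [-1.11  0.05  0.54  1.92 -0.03  1.18 -0.48] F [-0.3  0.3  0.8] w 0.0851
units [-19.95   1.44   0.05]
top 18 424.72222222222223 250.11111111111111 [[ 0.51363937 -0.34821363  0.142     ]] [ 0.51322476 -0.3470727   0.14590873]
scene 5 117.2 206.4 [[ 0.51229069 -0.34707659  0.142     ]] [ 0.51546294 -0.34557327  0.14403779]
```

>>> step_arm(rows=[{"translation":[-1,0.06,0],"delta_rot":[0,0,0],"fingers":1},{"translation":[-1,0.06,0],"delta_rot":[0,0,0],"fingers":1},{"translation":[-1,0.06,0],"delta_rot":[0,0,0],"fingers":1},{"translation":[-1,0.06,0],"delta_rot":[0,0,0],"fingers":1},{"translation":[-1,0.06,0],"delta_rot":[0,0,0],"fingers":1},{"translation":[-1,0.06,0],"delta_rot":[0,0,0],"fingers":1},{"translation":[-1,0.06,0],"delta_rot":[0,0,0],"fingers":1},{"translation":[-1,0.06,0],"delta_rot":[0,0,0],"fingers":1}])

```text
clock: 3.68
ee_pos: [0.4644, 0.0455, 0.3013]
tcp_rot: [-2.124, -2.314, -0.001]
wrist_force: [0.2, 0.3, -0.6]
width: 0.0853
```

>>> step_arm(rows=[{"translation":[-1,0.06,0],"delta_rot":[0,0,0],"fingers":1},{"translation":[-1,0.06,0],"delta_rot":[0,0,0],"fingers":1},{"translation":[-1,0.06,0],"delta_rot":[0,0,0],"fingers":1},{"translation":[-1,0.06,0],"delta_rot":[0,0,0],"fingers":1},{"translation":[-1,0.06,0],"delta_rot":[0,0,0],"fingers":1},{"translation":[-1,0.06,0],"delta_rot":[0,0,0],"fingers":1},{"translation":[-1,0.06,0],"delta_rot":[0,0,0],"fingers":1},{"translation":[-1,0.06,0],"delta_rot":[0,0,0],"fingers":1}])

```text
clock: 4.35
ee_pos: [0.4932, -0.1525, 0.3014]
tcp_rot: [-2.124, -2.315, -0.001]
wrist_force: [0.1, -0.4, 0.0]
width: 0.0853
```

>>> step_arm(rows=[{"translation":[-1,0.06,0],"delta_rot":[0,0,0],"fingers":1},{"translation":[-1,0.06,0],"delta_rot":[0,0,0],"fingers":1},{"translation":[-1,0.06,0],"delta_rot":[0,0,0],"fingers":1},{"translation":[-1,0.06,0],"delta_rot":[0,0,0],"fingers":1},{"translation":[-1,0.06,0],"delta_rot":[0,0,0],"fingers":1},{"translation":[-0.9,0.06,0],"delta_rot":[0,0,0],"fingers":1},{"translation":[0,0,0],"delta_rot":[0,0,0],"fingers":1},{"translation":[0,0,0],"delta_rot":[0,0,0],"fingers":1}])

```text
clock: 5.02
ee_pos: [0.5139, -0.2992, 0.3011]
tcp_rot: [-2.128, -2.31, 0.002]
wrist_force: [0.6, 0.5, 0.8]
width: 0.0858
```

```bash
python3 -c "
from h import *
show(); units([.513,-.3475,.109])
"
```

```text
t 5.02 p [ 0.5139 -0.2992  0.3011] yaw(y) 4.69 z [-1.e-03 -7.e-04 -1.e+00] q [-0.33  0.36  0.98  1.72 -0.31  1.23  0.81] F [0.6 0.5 0.8] w 0.0858
units [-1.92 -0.18  7.68]
```

>>> step_arm(rows=[{"translation":[-0.9,-0.1,0],"delta_rot":[0,0,0],"fingers":0.8},{"translation":[-1,-0.1,0],"delta_rot":[0,0,0],"fingers":0.8},{"translation":[0,0,1],"delta_rot":[0,0,0],"fingers":0.8},{"translation":[0,0,1],"delta_rot":[0,0,0],"fingers":0.8},{"translation":[0,0,1],"delta_rot":[0,0,0],"fingers":0.8},{"translation":[0,0,1],"delta_rot":[0,0,0],"fingers":0.8},{"translation":[0,0,0],"delta_rot":[0,0,0],"fingers":0.8},{"translation":[0,0,0],"delta_rot":[0,0,0],"fingers":0.8}])

```text
clock: 5.68
ee_pos: [0.5135, -0.3428, 0.2]
tcp_rot: [-2.12, -2.313, -0.0]
wrist_force: [-0.4, -0.8, 0.9]
width: 0.0684
```

```bash
python3 -c "
from h import *
from station import r
show(); units([.513,-.3475,.109])
f2=r.grab_frame('scene'); f=r.grab_frame('top')
a=cv2.resize(f2['image'][130:290,80:180],None,fx=3.5,fy=3.5); b=cv2.resize(f['image'][190:300,380:480],None,fx=3.5,fy=3.5)
c=np.zeros((560,700,3),np.uint8); c[:a.shape[0],:350]=a; c[:b.shape[0],350:]=b; cv2.imwrite('pics/a1.png',c)
"
```

```text
t 5.68 p [ 0.5135 -0.3428  0.2   ] yaw(y) 4.99 z [-0.003   0.0028 -1.    ] q [-0.16  0.52  0.89  1.76 -0.45  1.09  0.97] F [-0.4 -0.8  0.9] w 0.0684
units [-0.19 -0.03  3.64]
```

View pics/a1.png

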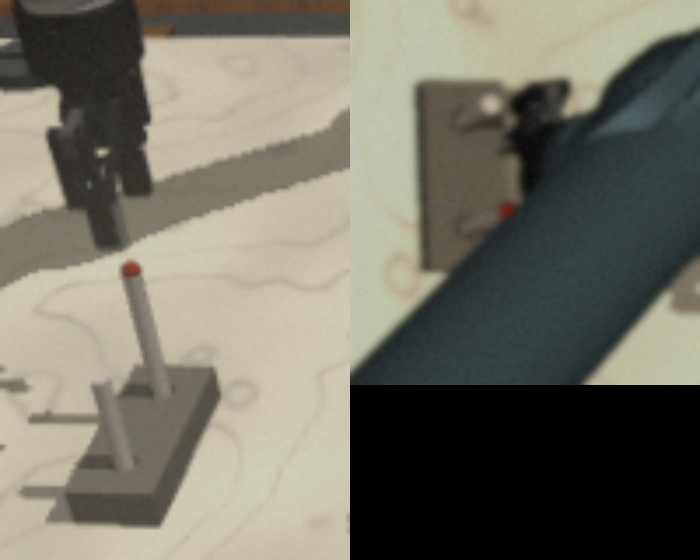

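```bash
python3 -c "
from h import *
f=load('scene0')
for p in [(.5135+.034,-.3428,.177),(.5135-.034,-.3428,.177),(.5135+.05,-.3428,.177),(.513,-.3475,.142)]: print(p,(proj(f,[p])-[80,130])*3.5)
"
```

```text
(0.5475, -0.3428, 0.177) [[108.87121515 252.08256643]]
(0.4794999999999999, -0.3428, 0.177) [[140.68557221 202.51149955]]
(0.5635, -0.3428, 0.177) [[100.84991986 264.63828328]]
(0.513, -0.3475, 0.142) [[129.30878119 267.92807774]]
```

The picture shows the near fingertip at crop (112,245), where projection predicts (109,252), and the stone where I expected it. I'm descending.

>>> step_arm(rows=[{"translation":[-0.19,-0.03,0.6],"delta_rot":[0,0,0],"fingers":0.8},{"translation":[0,0,0.8],"delta_rot":[0,0,0],"fingers":0.8},{"translation":[0,0,0.8],"delta_rot":[0,0,0],"fingers":0.8},{"translation":[0,0,0.8],"delta_rot":[0,0,0],"fingers":0.8},{"translation":[0,0,0.6],"delta_rot":[0,0,0],"fingers":0.8},{"translation":[0,0,0],"delta_rot":[0,0,0],"fingers":0.8},{"translation":[0,0,0],"delta_rot":[0,0,0],"fingers":0.8}])

```text
clock: 6.37
ee_pos: [0.5132, -0.3502, 0.111]
tcp_rot: [-2.125, -2.313, 0.001]
wrist_force: [-0.1, -0.2, 1.0]
width: 0.0685
```

```bash
python3 -c "
from h import *
from station import r
show(); units([.513,-.3475,.109])
f2=r.grab_frame('scene')
a=cv2.resize(f2['image'][130:290,80:180],None,fx=3.7,fy=3.7);cv2.imwrite('pics/a2.png',a)
"
```

```text
t 6.37 p [ 0.5132 -0.3502  0.111 ] yaw(y) 4.83 z [-7.e-04  1.e-04 -1.e+00] q [-0.08  0.63  0.81  1.81 -0.55  0.95  1.05] F [-0.1 -0.2  1. ] w 0.0685
units [0.11 0.   0.08]
```

View pics/a2.png

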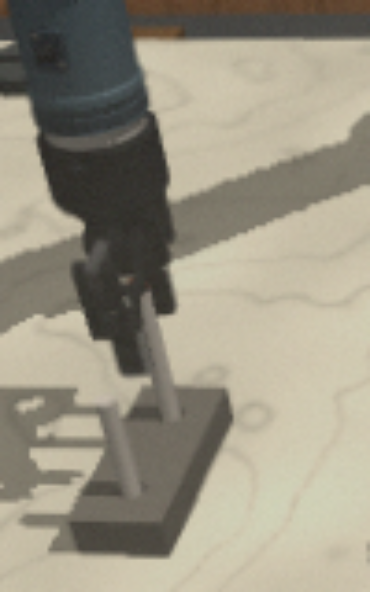

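The stick stands between the fingers, with the near fingertip at (130,372) and the bare stick clear. I nudge 2.5 mm and close.

>>> step_arm(rows=[{"translation":[0.1,0,0.05],"delta_rot":[0,0,0],"fingers":0.8},{"translation":[0,0,0],"delta_rot":[0,0,0],"fingers":0},{"translation":[0,0,0],"delta_rot":[0,0,0],"fingers":0},{"translation":[0,0,0],"delta_rot":[0,0,0],"fingers":0},{"translation":[0,0,0],"delta_rot":[0,0,0],"fingers":0},{"translation":[0,0,0],"delta_rot":[0,0,0],"fingers":0},{"translation":[0,0,0],"delta_rot":[0,0,0],"fingers":0},{"translation":[0,0,0],"delta_rot":[0,0,0],"fingers":0}])

```text
clock: 7.08
ee_pos: [0.5133, -0.3479, 0.1105]
tcp_rot: [2.126, 2.313, 0.0]
wrist_force: [-0.4, 0.2, 2.6]
width: 0.0126
```

>>> step_arm(rows=[{"translation":[0,0,0],"delta_rot":[0,0,0],"fingers":0},{"translation":[0,0,0],"delta_rot":[0,0,0],"fingers":0},{"translation":[0,0,0],"delta_rot":[0,0,0],"fingers":0},{"translation":[0,0,0],"delta_rot":[0,0,0],"fingers":0}])

```text
clock: 7.42
ee_pos: [0.5133, -0.348, 0.1105]
tcp_rot: [2.126, 2.312, 0.0]
wrist_force: [-0.5, 1.5, 5.4]
width: 0.0127
```

>>> step_arm(rows=[{"translation":[0,0,-0.4],"delta_rot":[0,0,0],"fingers":0},{"translation":[0,0,-0.8],"delta_rot":[0,0,0],"fingers":0},{"translation":[0,0,-0.8],"delta_rot":[0,0,0],"fingers":0},{"translation":[0,0,-0.8],"delta_rot":[0,0,0],"fingers":0},{"translation":[0,0,-0.8],"delta_rot":[0,0,0],"fingers":0},{"translation":[0,0,-0.4],"delta_rot":[0,0,0],"fingers":0},{"translation":[0,0,0],"delta_rot":[0,0,0],"fingers":0},{"translation":[0,0,0],"delta_rot":[0,0,0],"fingers":0}])

```text
clock: 8.08
ee_pos: [0.5132, -0.3474, 0.2099]
tcp_rot: [2.126, 2.313, 0.001]
wrist_force: [0.6, 0.1, 0.1]
width: 0.0124
```

```bash
python3 -c "
from h import *
from station import r
show(); units([.604,-.112,.21])
f2=r.grab_frame('scene')
a=cv2.resize(f2['image'][130:290,80:180],None,fx=3.7,fy=3.7);cv2.imwrite('pics/a3.png',a)
"
```

```text
t 8.08 p [ 0.5132 -0.3474  0.2099] yaw(y) 4.84 z [ 4.e-04  2.e-04 -1.e+00] q [-0.16  0.51  0.9   1.75 -0.44  1.1   0.97] F [0.6 0.1 0.1] w 0.0124
units [ 9.08  4.41 -0.  ]
```

View pics/a3.png

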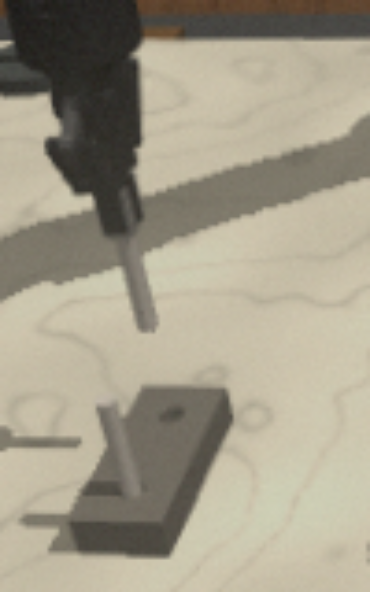

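>>> step_arm(rows=[{"translation":[0.5,0.2,0],"delta_rot":[0,0,0],"fingers":0},{"translation":[1,0.5,0],"delta_rot":[0,0,0],"fingers":0},{"translation":[1,0.5,0],"delta_rot":[0,0,0],"fingers":0},{"translation":[1,0.5,0],"delta_rot":[0,0,0],"fingers":0},{"translation":[1,0.5,0],"delta_rot":[0,0,0],"fingers":0},{"translation":[1,0.5,0],"delta_rot":[0,0,0],"fingers":0},{"translation":[1,0.5,0],"delta_rot":[0,0,0],"fingers":0},{"translation":[1,0.5,0],"delta_rot":[0,0,0],"fingers":0}])

```text
clock: 8.8
ee_pos: [0.5887, -0.1511, 0.2079]
tcp_rot: [-2.124, -2.311, 0.003]
wrist_force: [0.1, -0.5, -0.2]
width: 0.0122
```

>>> step_arm(rows=[{"translation":[1,0.5,0],"delta_rot":[0,0,0],"fingers":0},{"translation":[0.58,0.21,0],"delta_rot":[0,0,0],"fingers":0},{"translation":[0,0,0],"delta_rot":[0,0,0],"fingers":0},{"translation":[0,0,0],"delta_rot":[0,0,0],"fingers":0},{"translation":[0,0,0],"delta_rot":[0,0,0],"fingers":0}])

```text
clock: 9.22
ee_pos: [0.6026, -0.1135, 0.2089]
tcp_rot: [-2.127, -2.311, 0.004]
wrist_force: [-0.4, -0.3, -0.1]
width: 0.013
```

```bash
python3 -c "
from h import *
from station import r
show(); units([.604,-.112,.16])
f2=r.grab_frame('scene');pickle.dump(f2,open('s5.pkl','wb'))
a=cv2.resize(f2['image'][165:295,180:300],None,fx=4.5,fy=4.5,interpolation=cv2.INTER_CUBIC);cv2.imwrite('pics/a4.png',np.clip(a*1.6,0,255).astype(np.uint8))
"
```

```text
t 9.22 p [ 0.6026 -0.1135  0.2089] yaw(y) 4.75 z [-0.0024 -0.0012 -1.    ] q [-0.57  0.49  0.89  1.76 -0.42  1.09  0.55] F [-0.4 -0.3 -0.1] w 0.013
units [0.06 0.06 1.96]
```

View pics/a4.png

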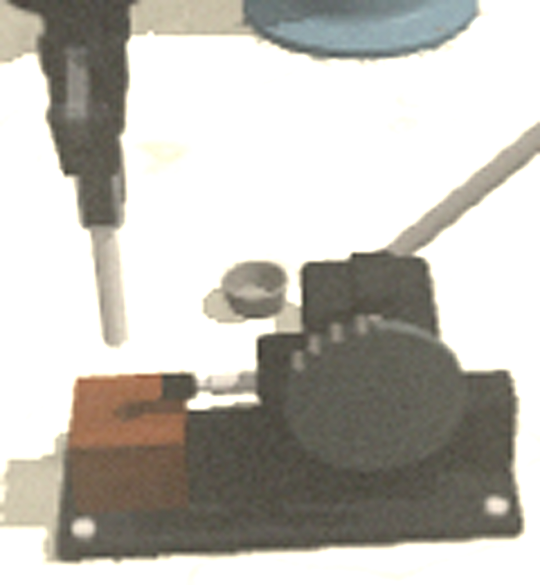

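```bash
python3 -c "
from h import *
f=load('s5'); o,M=st(); p=o['ee_pos']
c=lambda P:(proj(f,[P])-[180,165])*4.5+1.75
for dz in(.1,.1045,.109): print('foot',dz,c(p+M[:,2]*dz))
for x in(.600,.604,.608): print('hole',x,c((x,-.112,.06)), c((x,-.116,.06)))
th=press=np.load('press.npy')[2]
for a in [(30,-30),(30,30),(-30,-30)]:
  d=R.from_euler('z',th).apply([a[0]/1e3,a[1]/1e3,0]); print('blk',c(np.array([.604,-.112,.06])+d))
"
python3 -c "
from h import *
f=load('s5');c=f['image'][235:285,190:230]; cv2.imwrite('pics/a5.png',np.clip(cv2.resize(c,None,fx=14,fy=12,interpolation=cv2.INTER_CUBIC)*2.,0,255).astype(np.uint8))
f=load('top0');c=f['image'][203:240,305:350]; cv2.imwrite('pics/a6.png',np.clip(cv2.resize(c,None,fx=14,fy=14,interpolation=cv2.INTER_CUBIC)*3.,0,255).astype(np.uint8))"
```

```text
foot 0.1 [[113.39686803 336.39405378]]
foot 0.1045 [[114.14530761 343.22189772]]
foot 0.109 [[114.89041199 350.01084031]]
hole 0.6 [[126.5885839  406.38082069]] [[119.19469294 406.31436607]]
hole 0.604 [[125.60858874 411.16799312]] [[118.18887599 411.10068055]]
hole 0.608 [[124.62210534 415.98874933]] [[117.17640281 415.92056347]]
blk [[ 65.11239283 450.61897992]]
blk [[180.28404369 445.5057282 ]]
blk [[ 73.67907203 378.46328358]]
```

View pics/a5.png

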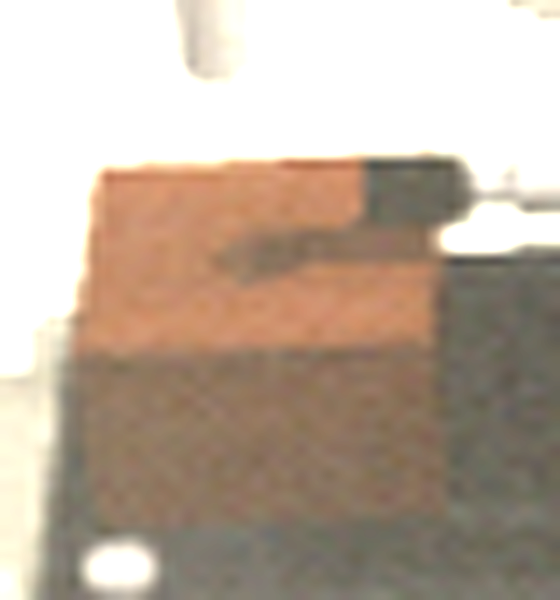

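View pics/a6.png

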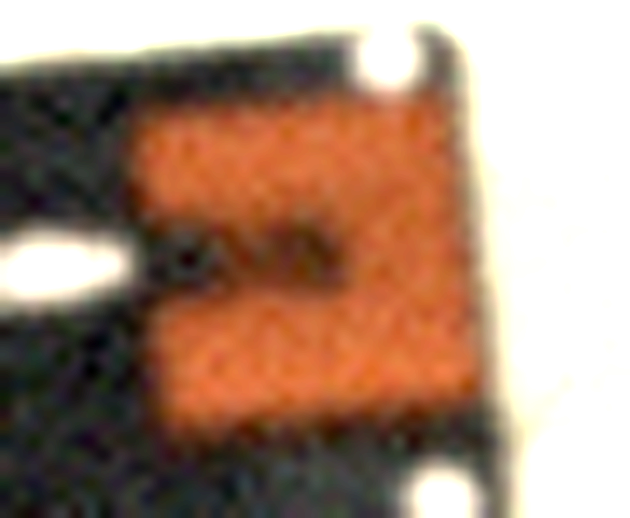

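```bash
python3 -c "
from h import *
f=load('s5');c=f['image'][200:270,185:235]; cv2.imwrite('pics/a7.png',np.clip(cv2.resize(c,None,fx=8,fy=8,interpolation=cv2.INTER_CUBIC)*1.,0,255).astype(np.uint8))
o,M=st(); p=o['ee_pos']
print((proj(f,[p+M[:,2]*.1045,p+M[:,2]*.06,(.604,-.110,.06)])-[185,200]+.5)*8-.5)"
```

```text
[[163.3138802  330.56115151]
 [149.89154937 207.40832322]
 [190.29012442 451.41360061]]
```

View pics/a7.png

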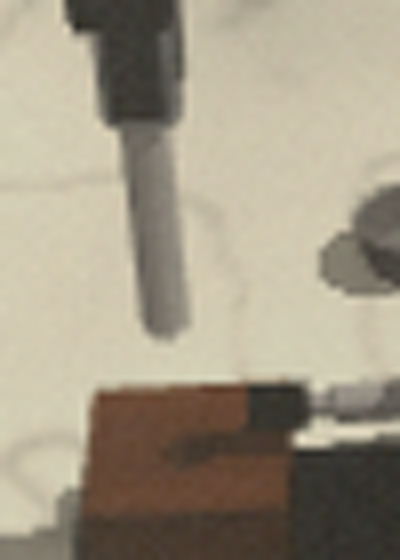

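```bash
python3 -c "
from h import *
f=load('top0');f2=load('scene0')
A=px([(500,150),(658,138),(674,290),(516,306)],7,243,190)
print(atz(f,A,.06).mean(0), atz(f,px([(300,265)],14,305,203),.06))
C=px([(70,353),(238,347),(80,256)],6.5,185,210); q=atz(f2,C,.06); print(q,(q[1]+q[2])/2)
print((proj(f,[(.604,-.1105,.06)])-[305,203]+.5)*14-.5)
"
```

```text
[ 0.60466056 -0.11153228  0.06      ] [[ 0.60367933 -0.11024849  0.06      ]]
[[ 0.63324211 -0.13694784  0.06      ]
 [ 0.62907891 -0.07630801  0.06      ]
 [ 0.57749119 -0.14196246  0.06      ]] [ 0.60328505 -0.10913523  0.06      ]
[[301.25393949 263.34313126]]
```

```bash
python3 -c "
from h import *
show(); units([.604,-.1105,.172])"
```

```text
t 9.27 p [ 0.6026 -0.1143  0.2093] yaw(y) 4.66 z [-0.0018 -0.0012 -1.    ] q [-0.57  0.49  0.89  1.76 -0.42  1.09  0.55] F [ 0.5 -0.3 -0.9] w 0.0124
units [0.15 0.07 1.49]
```

>>> step_arm(rows=[{"translation":[0.14,0.07,0.3],"delta_rot":[0,0,0],"fingers":0},{"translation":[0,0,0.5],"delta_rot":[0,0,0],"fingers":0},{"translation":[0,0,0.5],"delta_rot":[0,0,0],"fingers":0},{"translation":[0,0,0.2],"delta_rot":[0,0,0],"fingers":0},{"translation":[0,0,0],"delta_rot":[0,0,0],"fingers":0},{"translation":[0,0,0],"delta_rot":[0,0,0],"fingers":0},{"translation":[0,0,0],"delta_rot":[0,0,0],"fingers":0}])

```text
clock: 9.85
ee_pos: [0.6055, -0.1089, 0.1726]
tcp_rot: [2.126, 2.312, -0.0]
wrist_force: [-0.1, 0.5, -0.0]
width: 0.012
```

```bash
python3 -c "
from h import *
from station import r
show(); units([.604,-.1105,.172])
f=r.grab_frame('scene');pickle.dump(f,open('s6.pkl','wb'))
c=f['image'][200:270,185:235]; cv2.imwrite('pics/a8.png',np.clip(cv2.resize(c,None,fx=8,fy=8,interpolation=cv2.INTER_CUBIC)*1.2,0,255).astype(np.uint8))
show()
"
```

```text
t 9.85 p [ 0.6055 -0.1089  0.1726] yaw(y) 4.81 z [ 3.e-04 -3.e-04 -1.e+00] q [-0.55  0.54  0.86  1.79 -0.47  1.03  0.57] F [-0.1  0.5 -0. ] w 0.012
units [-0.06 -0.07  0.02]
t 9.9 p [ 0.6058 -0.1089  0.173 ] yaw(y) 4.81 z [ 1.e-03 -3.e-04 -1.e+00] q [-0.55  0.53  0.86  1.79 -0.47  1.03  0.57] F [-0.2  0.8 -0.1] w 0.0126
```

View pics/a8.png

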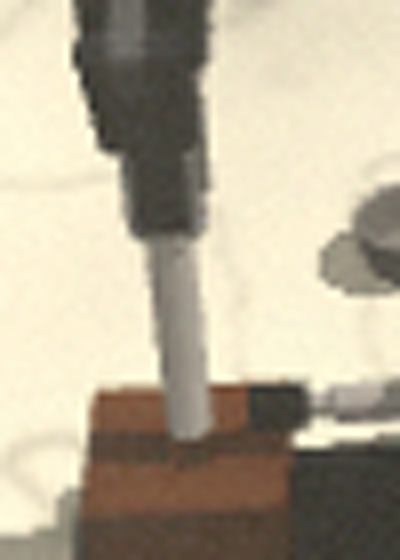

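>>> step_arm(rows=[{"translation":[-0.02,-0.05,0.2],"delta_rot":[0,0,0],"fingers":0},{"translation":[0,0,0.2],"delta_rot":[0,0,0],"fingers":0},{"translation":[0,0,0.2],"delta_rot":[0,0,0],"fingers":0},{"translation":[0,0,0],"delta_rot":[0,0,0],"fingers":0},{"translation":[0,0,0],"delta_rot":[0,0,0],"fingers":0}])

```text
clock: 10.32
ee_pos: [0.6038, -0.1096, 0.157]
tcp_rot: [-2.126, -2.313, 0.002]
wrist_force: [-0.5, -1.1, -1.6]
width: 0.012
```

>>> step_arm(rows=[{"translation":[0,0,0.2],"delta_rot":[0,0,0],"fingers":0},{"translation":[0,0,0.2],"delta_rot":[0,0,0],"fingers":0},{"translation":[0,0,0.2],"delta_rot":[0,0,0],"fingers":0},{"translation":[0,0,0],"delta_rot":[0,0,0],"fingers":0}])

```text
clock: 10.65
ee_pos: [0.6037, -0.1095, 0.1413]
tcp_rot: [2.126, 2.313, -0.002]
wrist_force: [0.5, -2.8, -1.6]
width: 0.0127
```

```bash
python3 -c "
from h import *
show(); units([.604,-.1105,.1195])"
```

```text
t 10.65 p [ 0.6037 -0.1095  0.1413] yaw(y) 4.81 z [-9.e-04 -1.e-03 -1.e+00] q [-0.52  0.57  0.83  1.81 -0.5   0.98  0.59] F [ 0.5 -2.8 -1.6] w 0.0127
units [-0.04  0.01  0.87]
```

>>> step_arm(rows=[{"translation":[-0.03,0,0.2],"delta_rot":[0,0,0],"fingers":0},{"translation":[0,0,0.2],"delta_rot":[0,0,0],"fingers":0},{"translation":[0,0,0.2],"delta_rot":[0,0,0],"fingers":0},{"translation":[0,0,0.2],"delta_rot":[0,0,0],"fingers":0},{"translation":[0,0,0],"delta_rot":[0,0,0],"fingers":0},{"translation":[0,0,0],"delta_rot":[0,0,0],"fingers":0}])

```text
clock: 11.15
ee_pos: [0.6038, -0.1099, 0.1218]
tcp_rot: [-2.125, -2.312, 0.001]
wrist_force: [-0.4, -1.5, -0.2]
width: 0.0124
```

>>> step_arm(rows=[{"translation":[-0.02,0,0.08],"delta_rot":[0,0,0],"fingers":0},{"translation":[0,0,0.06],"delta_rot":[0,0,0],"fingers":0},{"translation":[0,0,0],"delta_rot":[0,0,0],"fingers":0},{"translation":[0,0,0],"delta_rot":[0,0,0],"fingers":0}])

```text
clock: 11.48
ee_pos: [0.6045, -0.1101, 0.1195]
tcp_rot: [-2.125, -2.313, -0.001]
wrist_force: [-0.9, 0.2, 3.2]
width: 0.0129
```

>>> step_arm(rows=[{"translation":[0,0,0],"delta_rot":[0,0,0],"fingers":0.9},{"translation":[0,0,0],"delta_rot":[0,0,0],"fingers":0.9},{"translation":[0,0,0],"delta_rot":[0,0,0],"fingers":0.9},{"translation":[0,0,0],"delta_rot":[0,0,0],"fingers":0.9},{"translation":[0,0,0],"delta_rot":[0,0,0],"fingers":0.9},{"translation":[0,0,0],"delta_rot":[0,0,0],"fingers":0.9}])

```text
clock: 11.98
ee_pos: [0.6042, -0.1102, 0.1189]
tcp_rot: [-2.126, -2.313, -0.0]
wrist_force: [-0.2, -0.5, 0.4]
width: 0.0767
```

>>> step_arm(rows=[{"translation":[0,0,-0.4],"delta_rot":[0,0,0],"fingers":0.9},{"translation":[0,0,-0.8],"delta_rot":[0,0,0],"fingers":0.9},{"translation":[0,0,-1],"delta_rot":[0,0,0],"fingers":0.9},{"translation":[0,0,-1],"delta_rot":[0,0,0],"fingers":0.9},{"translation":[0,0,-1],"delta_rot":[0,0,0],"fingers":0.9},{"translation":[0,0,-1],"delta_rot":[0,0,0],"fingers":0.9},{"translation":[0,0,-1],"delta_rot":[0,0,0],"fingers":0.9},{"translation":[0,0,-1],"delta_rot":[0,0,0],"fingers":0.9}])

```text
clock: 12.65
ee_pos: [0.604, -0.1107, 0.3011]
tcp_rot: [2.126, 2.312, 0.001]
wrist_force: [0.0, 0.0, -0.3]
width: 0.0768
```

```bash
python3 -c "
from h import *
from station import r
show(); x=np.load('press.npy'); th=x[2]
o=np.array([.604,-.1107,0])+R.from_euler('z',th).apply([0,.13,0]); print('origin',o,np.degrees(th))
g=lambda q:o+R.from_euler('z',th).apply([-.1,.16*np.cos(.75-q),.1+.16*np.sin(.75-q)])
print('grip',g(0),g(.84))
f=r.grab_frame('scene');pickle.dump(f,open('s7.pkl','wb'))
c=f['image'][160:295,180:320]; cv2.imwrite('pics/a9.png',np.clip(cv2.resize(c,None,fx=4.3,fy=4.3,interpolation=cv2.INTER_CUBIC)*1.2,0,255).astype(np.uint8))
print(proj(f,[(.604,-.1107,.015),(.604,-.1107,.155),(.604,-.1107,.147)]))
P=cloud(f);im=f['image'].astype(int)
m=(im[...,2]>im[...,0]*1.8)&(im[...,2]>im[...,1]*1.8)&(P[...,2]>.1)&(abs(P[...,0]-.6)<.05)&(abs(P[...,1]+.11)<.05)
print(np.argwhere(m)[:,::-1].mean(0),P[m].mean(0) if m.any() else 0)
"
```

```text
t 12.65 p [ 0.604  -0.1107  0.3011] yaw(y) 4.79 z [ 7.e-04  2.e-04 -1.e+00] q [-0.63  0.4   0.95  1.67 -0.34  1.25  0.48] F [ 0.   0.  -0.3] w 0.0768
origin [0.59337439 0.01886503 0.        ] 4.688325231267024
grip [0.4841402  0.12736999 0.2090622 ] [0.48068425 0.16951074 0.08561943]
[[209.59364658 269.92080391]
 [204.58856878 223.84504641]
 [204.89369244 226.70427608]]
[205.375 224.75 ] [ 0.60738678 -0.1084409   0.15489929]
```

View pics/a9.png

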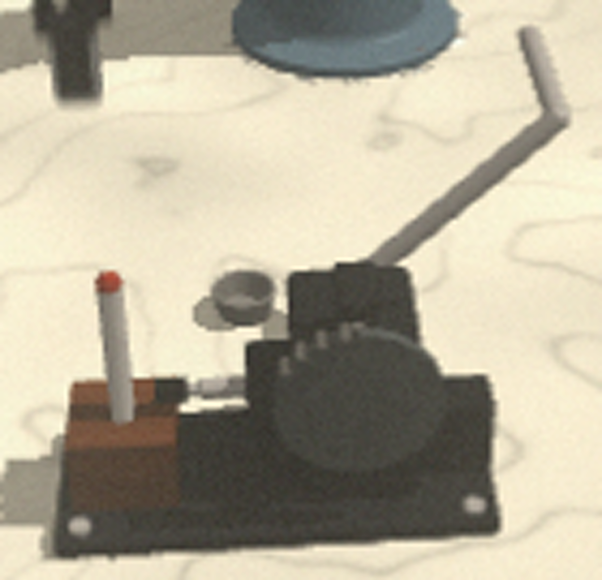

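The view shows the stick upright in the block with the red stone on top at (109,281), clearly released. The stone top measures z≈0.155, which is the fully seated height. Next I turn the jaws for the handle.

>>> step_arm(rows=[{"translation":[0,0,0],"delta_rot":[0,0,-1],"fingers":0.9},{"translation":[0,0,0],"delta_rot":[0,0,-1],"fingers":0.9},{"translation":[0,0,0],"delta_rot":[0,0,-1],"fingers":0.9},{"translation":[0,0,0],"delta_rot":[0,0,-1],"fingers":0.9},{"translation":[0,0,0],"delta_rot":[0,0,-1],"fingers":0.9},{"translation":[0,0,0],"delta_rot":[0,0,-1],"fingers":0.9},{"translation":[0,0,0],"delta_rot":[0,0,-1],"fingers":0.9},{"translation":[0,0,0],"delta_rot":[0,0,-1],"fingers":0.9}])

```text
clock: 13.37
ee_pos: [0.6041, -0.1108, 0.2996]
tcp_rot: [1.402, 2.811, 0.0]
wrist_force: [-0.4, 0.2, 0.8]
width: 0.0763
```

>>> step_arm(rows=[{"translation":[0,0,0],"delta_rot":[0,0,-1],"fingers":0.9},{"translation":[0,0,0],"delta_rot":[0,0,-1],"fingers":0.9},{"translation":[0,0,0],"delta_rot":[0,0,-1],"fingers":0.9},{"translation":[0,0,0],"delta_rot":[0,0,-1],"fingers":0.9},{"translation":[0,0,0],"delta_rot":[0,0,-1],"fingers":0.9},{"translation":[0,0,0],"delta_rot":[0,0,-1],"fingers":0.9},{"translation":[0,0,0],"delta_rot":[0,0,-1],"fingers":0.9},{"translation":[0,0,0],"delta_rot":[0,0,-1],"fingers":0.9}])

```text
clock: 14.03
ee_pos: [0.6041, -0.1108, 0.2996]
tcp_rot: [0.573, 3.088, -0.0]
wrist_force: [0.3, -0.4, -0.3]
width: 0.0772
```

>>> step_arm(rows=[{"translation":[0,0,0],"delta_rot":[0,0,-1],"fingers":0.9},{"translation":[0,0,0],"delta_rot":[0,0,-1],"fingers":0.9},{"translation":[0,0,0],"delta_rot":[0,0,-1],"fingers":0.9},{"translation":[0,0,0],"delta_rot":[0,0,-1],"fingers":0.9},{"translation":[0,0,0],"delta_rot":[0,0,-1],"fingers":0.9},{"translation":[0,0,0],"delta_rot":[0,0,-1],"fingers":0.9},{"translation":[0,0,0],"delta_rot":[0,0,-0.5],"fingers":0.9},{"translation":[0,0,0],"delta_rot":[0,0,0],"fingers":0.9}])

```text
clock: 14.7
ee_pos: [0.6041, -0.1109, 0.2996]
tcp_rot: [-0.132, 3.138, -0.0]
wrist_force: [-0.3, 0.2, -0.1]
width: 0.0768
```

```bash
python3 -c "
from h import *
show(); units([.484,.125,.3])
for n in('top0','scene0','s7'):
    f=load(n);P=cloud(f).reshape(-1,3)
    m=(P[:,2]>.2)&(P[:,2]<.23)&(P[:,0]>.44)&(P[:,0]<.52)&(abs(P[:,1]-.12)<.03)
    q=P[m]; k=np.polyfit(q[:,0]-.484,q[:,1],1); print(n,len(q),k,np.percentile(q[:,2],[5,50,95]),q[:,1].min(),q[:,1].max())
"
```

```text
t 14.7 p [ 0.6041 -0.1109  0.2996] yaw(y) 94.81 z [ 6.e-04 -0.e+00 -1.e+00] q [-0.4   0.32  0.64  1.66 -0.2   1.22  1.94] F [-0.3  0.2 -0.1] w 0.0768
units [ 4.    9.81 -0.02]
top0 202 [0.09277883 0.12415266] [0.21056131 0.21562225 0.21948363] 0.11424806332291627 0.13371773442901547
scene0 91 [0.08741116 0.12509067] [0.21236814 0.21683489 0.21846054] 0.11625575596149174 0.13381178733503174
s7 89 [0.09067346 0.12524533] [0.21269851 0.2168499  0.2184726 ] 0.11635239278504558 0.1350651425018516
```

>>> step_arm(rows=[{"translation":[0.4,0.9,0],"delta_rot":[0,0,0],"fingers":0.9},{"translation":[0.4,1,0],"delta_rot":[0,0,0],"fingers":0.9},{"translation":[0.4,1,0],"delta_rot":[0,0,0],"fingers":0.9},{"translation":[0.4,1,0],"delta_rot":[0,0,0],"fingers":0.9},{"translation":[0.4,1,0],"delta_rot":[0,0,0],"fingers":0.9},{"translation":[0.4,1,0],"delta_rot":[0,0,0],"fingers":0.9},{"translation":[0.4,1,0],"delta_rot":[0,0,0],"fingers":0.9},{"translation":[0.4,1,0],"delta_rot":[0,0,0],"fingers":0.9}])

```text
clock: 15.37
ee_pos: [0.5072, 0.0803, 0.2995]
tcp_rot: [-0.129, 3.138, 0.001]
wrist_force: [1.1, 0.3, -0.0]
width: 0.0766
```

>>> step_arm(rows=[{"translation":[0.4,1,0],"delta_rot":[0,0,0],"fingers":0.9},{"translation":[0.4,0.9,0],"delta_rot":[0,0,0],"fingers":0.9},{"translation":[0,0,0],"delta_rot":[0,0,0],"fingers":0.9},{"translation":[0,0,0],"delta_rot":[0,0,0],"fingers":0.9},{"translation":[0,0,0],"delta_rot":[0,0,0],"fingers":0.9},{"translation":[0,0,0],"delta_rot":[0,0,0],"fingers":0.9}])

```text
clock: 15.87
ee_pos: [0.4847, 0.1236, 0.2993]
tcp_rot: [-0.127, 3.138, -0.001]
wrist_force: [-0.0, 0.1, -1.0]
width: 0.0766
```

```bash
python3 -c "
from h import *
from station import r
show(); units([.484,.125,.215])
f=r.grab_frame('scene');pickle.dump(f,open('s8.pkl','wb'))
c=f['image'][60:285,180:340]; cv2.imwrite('pics/b1.png',cv2.resize(c,None,fx=2.6,fy=2.6,interpolation=cv2.INTER_CUBIC))
"
```

```text
t 15.87 p [0.4847 0.1236 0.2993] yaw(y) 94.64 z [ 6.e-04 -4.e-04 -1.e+00] q [-0.8   0.05  0.48  1.92 -0.02  1.18  1.35] F [-0.   0.1 -1. ] w 0.0766
units [0.02 0.06 3.37]
```

View pics/b1.png

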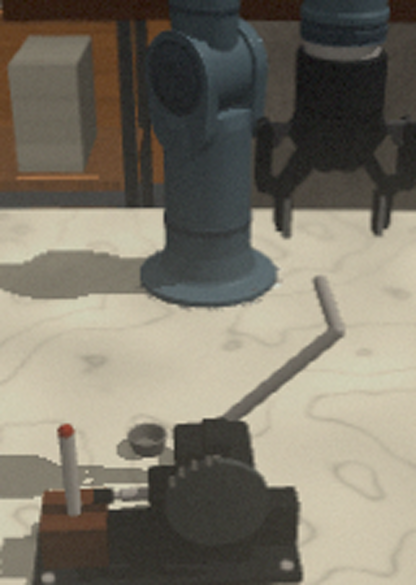

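The fingers at (283,235) and (380,235) straddle the grip at (330,305). I'm descending and closing.

>>> step_arm(rows=[{"translation":[0.02,0.05,0.5],"delta_rot":[0,0,0],"fingers":0.9},{"translation":[0,0,0.8],"delta_rot":[0,0,0],"fingers":0.9},{"translation":[0,0,0.8],"delta_rot":[0,0,0],"fingers":0.9},{"translation":[0,0,0.8],"delta_rot":[0,0,0],"fingers":0.9},{"translation":[0,0,0.47],"delta_rot":[0,0,0],"fingers":0.9},{"translation":[0,0,0],"delta_rot":[0,0,0],"fingers":0.9},{"translation":[0,0,0],"delta_rot":[0,0,0],"fingers":0.9}])

```text
clock: 16.5
ee_pos: [0.4834, 0.1252, 0.2143]
tcp_rot: [0.129, -3.138, 0.002]
wrist_force: [0.6, 0.2, 1.4]
width: 0.0767
```

>>> step_arm(rows=[{"translation":[0,0,0],"delta_rot":[0,0,0],"fingers":0},{"translation":[0,0,0],"delta_rot":[0,0,0],"fingers":0},{"translation":[0,0,0],"delta_rot":[0,0,0],"fingers":0},{"translation":[0,0,0],"delta_rot":[0,0,0],"fingers":0},{"translation":[0,0,0],"delta_rot":[0,0,0],"fingers":0},{"translation":[0,0,0],"delta_rot":[0,0,0],"fingers":0},{"translation":[0,0,0],"delta_rot":[0,0,0],"fingers":0},{"translation":[0,0,0],"delta_rot":[0,0,0],"fingers":0}])

```text
clock: 17.17
ee_pos: [0.4838, 0.126, 0.2153]
tcp_rot: [-0.132, 3.138, -0.0]
wrist_force: [-1.5, -2.2, 3.3]
width: 0.0123
```

>>> step_arm(rows=[{"translation":[0,0,0],"delta_rot":[0,0,0],"fingers":0},{"translation":[0,0,0],"delta_rot":[0,0,0],"fingers":0},{"translation":[0,0,0],"delta_rot":[0,0,0],"fingers":0}])

```text
clock: 17.42
ee_pos: [0.4838, 0.1263, 0.215]
tcp_rot: [-0.132, 3.138, -0.0]
wrist_force: [0.3, -2.0, 3.3]
width: 0.012
```

```bash
python3 -c "
from h import *
show()
o,M=st();p=o['ee_pos']
o0=np.array([.59337,.01887,0]);th=np.radians(4.69)
g=lambda q:R.from_euler('z',th).apply([-.1,.16*np.cos(.75-q),.1+.16*np.sin(.75-q)])
prev=g(0)
for q in np.arange(.07,.85,.07): d=(g(q)-prev)@M/.025; prev=g(q); print(round(q,2),d.round(3),(g(q)+o0).round(4))
"
```

```text
t 17.42 p [0.4838 0.1263 0.215 ] yaw(y) 94.82 z [ 7.e-04 -1.e-04 -1.e+00] q [-0.78  0.15  0.48  2.01 -0.08  1.    1.39] F [ 0.3 -2.   3.3] w 0.012
0.07 [-0.     0.294  0.338] [0.4835 0.1347 0.2006]
0.14 [-0.     0.269  0.358] [0.483  0.1414 0.1917]
0.21 [-0.     0.244  0.376] [0.4825 0.1475 0.1823]
0.28 [-0.     0.217  0.392] [0.482  0.1529 0.1725]
0.35 [-0.     0.189  0.406] [0.4817 0.1576 0.1623]
0.42 [-0.     0.16   0.418] [0.4813 0.1616 0.1518]
0.49 [0.    0.13  0.429] [0.4811 0.1648 0.1411]
0.56 [0.    0.1   0.437] [0.4809 0.1673 0.1302]
0.63 [0.    0.069 0.443] [0.4807 0.169  0.1192]
0.7 [0.    0.038 0.446] [0.4806 0.17   0.108 ]
0.77 [0.    0.007 0.448] [0.4806 0.1701 0.0968]
0.84 [ 0.    -0.025  0.447] [0.4807 0.1695 0.0856]
```

>>> step_arm(rows=[{"translation":[0,0.29,0.34],"delta_rot":[0,0,0],"fingers":0},{"translation":[0,0.27,0.36],"delta_rot":[0,0,0],"fingers":0},{"translation":[0,0.24,0.38],"delta_rot":[0,0,0],"fingers":0},{"translation":[0,0.22,0.39],"delta_rot":[0,0,0],"fingers":0},{"translation":[0,0,0],"delta_rot":[0,0,0],"fingers":0},{"translation":[0,0,0],"delta_rot":[0,0,0],"fingers":0}])

```text
clock: 17.92
ee_pos: [0.4816, 0.151, 0.178]
tcp_rot: [0.132, -3.139, 0.003]
wrist_force: [-0.2, -4.2, 6.0]
width: 0.012
```

```bash
cat >> h.py <<'E'
def hq():
    o,M=st();p=o['ee_pos']+M[:,2]*.006-np.array([.59337,.01887,.1])
    l=R.from_euler('z',-np.radians(4.69)).apply(p); print('local',l.round(4),'r',np.hypot(l[1],l[2]).round(4),'q',(.75-np.arctan2(l[2],l[1])).round(3),'q from z',(.75-np.arcsin(l[2]/.16)).round(3))
    print(o['wrist_force'].round(1),o['clock'])
E
python3 -c "
from h import *
hq();units([.4813,.1616,.1578])"
```

```text
local [-0.1006  0.1408  0.072 ] r 0.1581 q 0.277 q from z 0.283
[-0.2 -4.2  6. ] 17.9167
units [-0.02  0.43  0.81]
```

>>> step_arm(rows=[{"translation":[0,0.19,0.41],"delta_rot":[0,0,0],"fingers":0},{"translation":[0,0.16,0.42],"delta_rot":[0,0,0],"fingers":0},{"translation":[0,0.13,0.43],"delta_rot":[0,0,0],"fingers":0},{"translation":[0,0.1,0.44],"delta_rot":[0,0,0],"fingers":0},{"translation":[0,0,0],"delta_rot":[0,0,0],"fingers":0},{"translation":[0,0,0],"delta_rot":[0,0,0],"fingers":0}])

```text
clock: 18.42
ee_pos: [0.4804, 0.1652, 0.136]
tcp_rot: [0.131, -3.138, 0.002]
wrist_force: [-2.4, -5.0, 9.2]
width: 0.0122
```

```bash
python3 -c "
from h import *
hq();units([.4807,.1695,.0916])"
```

```text
local [-0.1006  0.1551  0.03  ] r 0.158 q 0.559 q from z 0.562
[-2.4 -5.   9.2] 18.4167
units [-0.03  0.17  1.77]
```

>>> step_arm(rows=[{"translation":[0,0.07,0.44],"delta_rot":[0,0,0],"fingers":0},{"translation":[0,0.04,0.45],"delta_rot":[0,0,0],"fingers":0},{"translation":[0,0.01,0.45],"delta_rot":[0,0,0],"fingers":0},{"translation":[0,-0.02,0.44],"delta_rot":[0,0,0],"fingers":0},{"translation":[0,0,0],"delta_rot":[0,0,0],"fingers":0},{"translation":[0,0,0],"delta_rot":[0,0,0],"fingers":0}])

```text
clock: 18.92
ee_pos: [0.4802, 0.1683, 0.0919]
tcp_rot: [0.131, -3.138, 0.0]
wrist_force: [-1.6, -3.9, 11.6]
width: 0.0119
```

```bash
python3 -c "
from h import *
from station import r
hq()
f=r.grab_frame('scene');pickle.dump(f,open('s9.pkl','wb'))
c=f['image'][150:295,180:340]; cv2.imwrite('pics/b2.png',np.clip(1.3*cv2.resize(c,None,fx=4,fy=4,interpolation=cv2.INTER_CUBIC),0,255).astype(np.uint8))
cv2.imwrite('pics/b3.png',r.grab_frame('top')['image'])
"
```

```text
local [-0.1006  0.1582 -0.0141] r 0.1588 q 0.839 q from z 0.838
[-1.6 -3.9 11.6] 18.9167
```

View pics/b2.png

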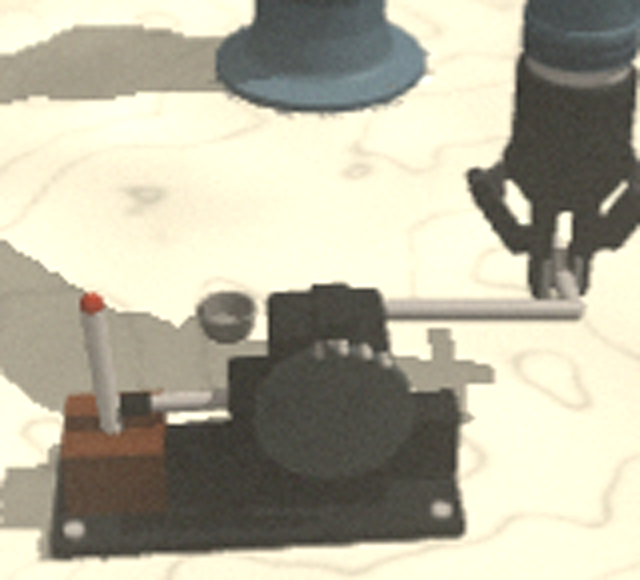

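The nose is against the stick at (125,403), the handle arm is level, and the estimated q is 0.84. A brief settle, then I hand in.

>>> step_arm(rows=[{"translation":[0,0,0],"delta_rot":[0,0,0],"fingers":0},{"translation":[0,0,0],"delta_rot":[0,0,0],"fingers":0},{"translation":[0,0,0],"delta_rot":[0,0,0],"fingers":0},{"translation":[0,0,0],"delta_rot":[0,0,0],"fingers":0}])

```text
clock: 19.35
ee_pos: [0.4802, 0.1683, 0.0923]
tcp_rot: [0.131, -3.138, -0.0]
wrist_force: [-1.3, -3.9, 11.9]
width: 0.0123
```

```bash
python3 -c "
from h import *
from station import r
hq(); print(r.finish_job())
"
```

```text
local [-0.1006  0.1582 -0.0137] r 0.1588 q 0.836 q from z 0.835
[-1.3 -3.9 11.9] 19.35
the job is handed in; nothing more can be done
None
```

The carnelian dop stick is in the walnut block's hole, stone up and released. I then pinched the handle's grip, brought it down through the first two clicks to the third, and handed in at 19.4 s while still holding it there.

- **Stick:** after release it stood upright, and its top measured about 155 mm above the shelf, which is the height for fully seated.
- **Handle:** the angle worked out from the tool position was about 0.836 rad, against 0.84 for the third click. The upward force was about 12 N, slightly over the 10 to 11 N expected there.
- **Nose:** the last scene picture shows the rubber nose against the stick.
- **Rest of the scene:** the bare stick was still in its socket when I lifted the other one out. I did not check the cabochon or jar again at the end.

**Checks that disagreed:**
- The two cameras differed by 1 to 2 mm on where the hole was. I steered by the stick's foot against the hole in the same picture, and it went in with under 3 N of side force.
- The finger opening read about 12.5 mm on 14 mm parts, which I took as a reading offset.

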